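# Tip the tray, pick the shim, lay it on the gear hub

## Robot

A 6-joint arm with a two-finger parallel gripper is mounted at the origin on a cart in front of the work surface, level with it; the furniture and walls round the work are solid. World frame = base frame: x ahead of the robot, y to its left, z up, the work surface at z = 0. Lengths are in m, angles in degrees, forces in N, time in s.
With the tool pointing down it reaches from about 0.3 to 0.75 m from the base axis. Payload 8.5 kg.
Tool frame: the origin (TCP) lies between the finger pads; the fingertips stand 25 mm ahead of it and the grasp point (between the pads) lies 6 mm ahead of it; x points along the fingers, y is the direction in which the jaws open and shut, and the axes are right-handed (so a half turn about x gives the same grasp; the last joint's range is limited). The gripper opens to 85 mm and grips with 20 to 120 N. Pads are 22 mm wide; open, the fingers measure 114 mm over their backs; the gripper's body (76 mm by 85 mm) begins 54 mm behind the grasp point. The pads swing forward as they close: fully open they stand 13 mm farther back than shut.
Start: joints at [-82.867, 21.807, 74.336, -0, 83.858, -12.336], TCP at [0.183, -0.519, 0.225] pointing down, gripper open.
Joint ranges: [-178.18, 178.18], [-50.72, 133.34], [12.68, 142.11], [-81.47, 261.47], [9.98, 163.14], [-165.26, 165.26]. Speed limits (degrees/s): [136.94, 136.94, 180, 180, 180, 180].

## Interface

Orientations are given as a 3x3 rotation matrix whose columns are the frame's x, y, z axes.
In Python, from rig import sensors, get_image, workorder gives the robot as it stands.
- The arm moves only by the tool arm_command, never from a script. Its argument "plan" is a list that holds one entry, the list of rows, each a list of 6 numbers: the shift along the tool's x, y, z in units of 25 mm (1.0 is 25 mm), then the turn, a rotation vector about the tool's x, y, z in units of 6 degrees (1.0 is 6 degrees). In form: [[[dx, dy, dz, ax, ay, az], ...]]. A call has 1 to 10 rows; each row is the pose to reach, as a shift and turn from the pose commanded when the call began, along the tool's axes at that moment; what a row does not reach only later rows make up. A row lasts 1/10 s, in which the tool goes at most 50 mm and 8.59 degrees, less where a joint would pass 70% of its speed; a pose out of reach is approached as far as the arm can. A call with a gripper value outside its range is refused whole. "jaw" is the closure, from 0 (fully open) to 1 (shut), set as the call begins (left out, the last holds). The fingers move at their own pace and stop on an object; "newtons" is the grip in N (left out, the last holds). Time passes only in rows, so rows that repeat a pose let the fingers close. It gives the time, the measured TCP pose, the force and the opening at its end, in the units of the state.
- sensors.observe(): the state, without advancing time (a new reading comes with each control period).
- get_image(name): name is "scene" or "top" or "wrist"; returns a dict with "img" (480x640x3 uint8, red, green, blue), "fx", "fy", "cx", "cy" (pixels), "T" (4x4, takes a point from camera to world coordinates). Camera axes: x right, y up, looking along -z (the intrinsics and any distortion apply to the point x, -y, -z); pixel columns grow to the right and rows downward; lengths in m; the calibration is good to about 2 mm. A picture is of the moment at which its call begins. There is no depth.
- workorder.close_job(): hands the job in, once; it reports no verdict.
The state is a dict: "time_s": time; "q": joint angles; "qvel": joint speeds; "joint_efforts": joint torques, N m; "position": TCP position; "tool_rot": TCP orientation; "ft_force": force on the tool from outside, world axes, zero at the start; "wrist_torque": the same for the moment, N m; "grip_width": finger opening in m.
Only numpy, scipy, OpenCV 4.12 (cv2) and the standard library are available. Lean on these libraries where they do the work, as an engineer would, in place of code of your own. Each camera call takes 0.05 s, during which the arm holds its last target. There are 200 camera calls.

## Task

Take the small square tray by its sloping grip tab and tip it until the loose steel shim disc slides into the open corner opposite the tab, then set the tray back flat on the bench and let go of it. Pick the shim out of that corner and lay it flat and centred on the raised hub of the gear, leaving the gear where it stands. Never let the shim fall onto the bench, and do not shift the bearing, the tape measure, the paint tin or the oil can.

Things in the scene. Friction and masses are not known exactly. Their poses are not given: they have to be found in the camera images.
- tray: Shallow square dark sheet-steel tray, 156 x 156 mm, 0.25 kg, on rubber feet 12 mm tall. Origin: its centre at bench level, z up; x and y along its edges (inner faces of the walls at +-75 mm). Floor 3 mm thick, its top at z 15 mm; walls 3 mm thick, up to z 25 mm. Pick-up corner at +x +y, grip tab at the opposite corner. At 20 to 25 degrees of tip the oily shim slides by itself (friction about 0.15).
- tray_grip (a point): Middle of the black ribbed grip tab, at (-89, -89, 47) mm of the tray's frame. The tab is a flat pad 10 mm thick, 46 mm wide across the diagonal, 46 mm long up its slope, and leans outwards, away from the tray along the diagonal, 30 degrees from vertical. Axes as the tray's.
- tray_pick (a point): Where the shim's centre lies when it rests against both walls of the pick-up corner, at (51, 51, 16.5) mm of the tray's frame. The walls stop 20 mm short of the corner and an 18 mm square of floor is missing there, so one finger passes outside the shim; grip it along the tray's diagonal (1, 1), fingertips reaching below the floor. Axes as the tray's.
- tray_hole (a point): Centre of the slot through the tray's floor, at (25.5, 25.5, 15) mm of the tray's frame: 58 mm long along the tray's diagonal (1, 1), 26 mm wide, both ends pointed over their last 13 mm. It takes the inner finger when the shim in the corner is gripped; the shim slides over it.
- tray_pivot (a point): Midway between the bottoms of the two feet nearest the pick-up corner, at (48.5, 48.5, 0) mm of the tray's frame; the feet stand at (30, 67) and (67, 30) mm. About the line through them the tray can be tipped, tab end up, by up to about 25 degrees before its corner touches the bench.
- shim_center (a point): Centre of the shim: a plain flat steel disc, 48 mm diameter, 3 mm thick, 42 g, lying loose on the tray's floor. z is its axis.
- gear_hub (a point): Centre of the top face of the gear's hub, 28 mm above the bench. The gear lies flat on the bench, loose, 0.26 kg; toothed rim 66 mm diameter, 16 mm tall; the hub above it 32 mm diameter, from 16 to 28 mm. z up.
- bearing: Ball bearing lying flat, 72 mm diameter, 18 mm tall, origin at the centre of its underside. Bystander.
- tape_measure: Yellow tape measure, 71 x 76 x 34 mm tall, origin at the centre of its underside. Bystander.
- paint_tin: Small paint tin, 78 mm diameter, 78 mm tall, origin at the centre of its underside. Bystander.
- oil_can: Oil can with a thin spout, 76 x 115 mm, 203 mm tall, origin at the centre of its underside. Bystander.
Things that resemble listed ones, but are neither listed nor needed, are in the scene too. There is more than one size of the part that bears shim_center; the job needs the largest.

How it is judged:
By the outcome, as a careful person would: the job done as asked, in the order asked, and still so for the second after the job is handed in, with the robot touching nothing.
It also fails if it takes over 67 s, if anything falls off the work surface, if the arm or the gripper's body presses on something with over 40 N, if the wrist force passes 120 N, or if a joint passes its speed limit or range.

## Working session

There is one attempt and no reset: what is moved stays moved. The work goes in short steps, Python scripts to look and compute and a tool call to move; the robot and the scene stay as the last step left them, time stands still between calls to the robot, and variables do not carry over. Pictures are saved under pics/ and viewed, about 8 in all and at most 12, crops included, and the job is handed in when it is done.

Besides the shell and the picture viewer there is one more tool, called as name(argument=value, ...), one argument or row to a line, values as JSON. arm_command: Moves the arm, as the interface text tells. Its arguments: {"type":"object","properties":{"plan":{"type":"array","items":{"type":"array","items":{"type":"array","items":{"type":"number"}}}},"jaw":{"type":"number"},"newtons":{"type":"number"}},"required":["plan"]}

```bash
mkdir -p pics; ls; cat > h.py <<'E'
import numpy as np, cv2
from rig import sensors, get_image, workorder
def snap(n,f):
    d=get_image(n); cv2.imwrite('pics/%s.png'%f,d['img'][:,:,::-1]); np.savez('pics/%s.npz'%f,**d); return d
def load(f): return np.load('pics/%s.npz'%f,allow_pickle=True)
def ray(d,u,v):
    T=d['T']; r=T[:3,:3]@np.array([(u-d['cx'])/d['fx'],-(v-d['cy'])/d['fy'],-1.]); return T[:3,3],r/np.linalg.norm(r)
def onz(d,u,v,z):
    o,r=ray(d,u,v); return o+r*(z-o[2])/r[2]
def proj(d,p):
    T=d['T']; c=T[:3,:3].T@(np.asarray(p)-T[:3,3]); return float(d['cx']+d['fx']*c[0]/-c[2]),float(d['cy']-d['fy']*c[1]/-c[2])
def tri(*obs):
    A=np.zeros((3,3));b=np.zeros(3);L=[]
    for d,u,v in obs:
        o,r=ray(d,u,v);P=np.eye(3)-np.outer(r,r);A+=P;b+=P@o;L.append((o,r))
    p=np.linalg.solve(A,b); return p,[float(np.linalg.norm((np.eye(3)-np.outer(r,r))@(p-o))) for o,r in L]
E
python3 - <<'E'
from h import *
for n in('scene','top','wrist'):
    d=snap(n,n+'0'); print(n,{k:v for k,v in d.items() if k not in('img',)})
print(sensors.observe())
E
```

```text
pics
scene {'fx': 500.7644246591503, 'fy': 500.7644246591503, 'cx': 316.1923740247169, 'cy': 235.44181313864635, 'T': array([[-0.81465244,  0.44845637, -0.36773399,  0.2166225 ],
       [-0.57988525, -0.62043766,  0.52800587,  0.48178502],
       [ 0.00863158,  0.64338479,  0.76549429,  0.86278496],
       [ 0.        ,  0.        ,  0.        ,  1.        ]])}
top {'fx': 501.12342461108153, 'fy': 501.12342461108153, 'cx': 320.7836320590157, 'cy': 243.86799070125042, 'T': array([[-0.02885549,  0.99153407, -0.12659993,  0.4394975 ],
       [-0.99934554, -0.03138024, -0.01799351, -0.07490125],
       [-0.02181392,  0.12599786,  0.99179065,  1.27573609],
       [ 0.        ,  0.        ,  0.        ,  1.        ]])}
wrist {'fx': 373.04654356661655, 'fy': 373.04654356661655, 'cx': 322.3600445107163, 'cy': 234.4320779836393, 'T': array([[ 3.33577721e-01,  9.07389059e-01,  2.55677530e-01,
         2.48491345e-01],
       [-9.42722268e-01,  3.21303304e-01,  8.96599842e-02,
        -4.95371588e-01],
       [-7.93546572e-04, -2.70941474e-01,  9.62595495e-01,
         3.74438251e-01],
       [
[... 168 characters left out ...]
48e-03,
        8.38575449e+01, -1.23360315e+01]), 'qvel': array([ 0.04119505, -0.07487744, -0.11017571,  0.11336171, -0.00082342,
        0.06516293]), 'joint_efforts': array([ 1.61136370e-03, -4.48626673e+01, -2.31348306e+01, -2.29149882e-04,
        3.77458011e-03,  2.14401365e-05]), 'position': array([ 0.18330151, -0.51834345,  0.22417352]), 'tool_rot': array([[-1.11168771e-04,  3.33318994e-01, -9.42814105e-01],
       [ 1.04353660e-03, -9.42813559e-01, -3.33318924e-01],
       [-9.99999449e-01, -1.02091568e-03, -2.43019144e-04]]), 'ft_force': array([-0.40029092, -0.1172555 ,  0.1757672 ]), 'wrist_torque': array([ 0.01667934, -0.00694005,  0.08151028]), 'grip_width': 0.08514328985899362}
```

View pics/top0.png

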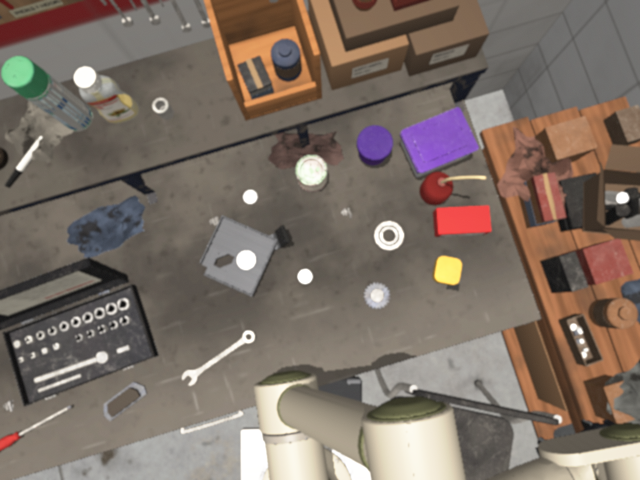

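View pics/scene0.png

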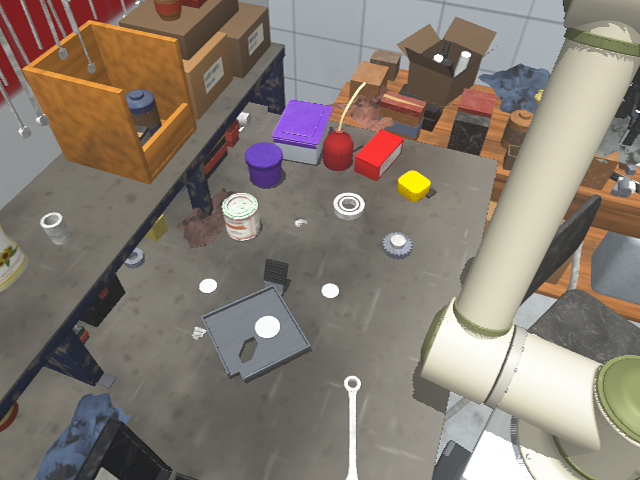

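Top view (640x480): the tray is near (240,256), its tab at (285,237) and its slot at (224,260), so the pick-up corner points left at about (203,265). The gear is at (377,295) and the bearing at (388,235). Three candidate discs: (246,260) in the tray, and (250,197) and (305,276) on the bench. The one in the tray looks the largest. I'll check that in an enlarged crop.

```bash
python3 - <<'E'
from h import *
t=load('top0')['img'];s=load('scene0')['img']
a=cv2.resize(t[180:310,190:320],None,fx=3,fy=3,interpolation=cv2.INTER_CUBIC) #390x390
b=cv2.resize(s[250:390,195:345],None,fx=2.667,fy=2.667,interpolation=cv2.INTER_CUBIC) #400x373
c=cv2.resize(t[275:315,355:400],(225,200),interpolation=cv2.INTER_CUBIC)
e=cv2.resize(s[225:265,375:420],(225,200),interpolation=cv2.INTER_CUBIC)
C=np.zeros((595,795,3),np.uint8);C[:390,:390]=a;C[:b.shape[0],395:395+b.shape[1]]=b;C[395:595,:225]=c;C[395:595,395:620]=e
cv2.imwrite('pics/c1.png',C[:,:,::-1])
# segmentation of bright discs
for n,im,z,box in(('top0',t,.0165,(190,180,320,310)),('scene0',s,.0165,(195,250,345,390))):
    d=load(n);x0,y0,x1,y1=box
    m=(im[y0:y1,x0:x1].min(2)>200).astype(np.uint8)
    k,l,st,ce=cv2.connectedComponentsWithStats(m)
    for i in range(1,k):
        if st[i,4]>60:
            u,v=ce[i]+[x0,y0];p=onz(d,u,v,z if 0 else .016); 
            w=st[i,2]; print(n,ce[i]+[x0,y0],st[i,2:],p, 'diam~',2*np.sqrt(st[i,4]/np.pi)/d['fx']*np.linalg.norm(p-d['T'][:3,3]))
E
```

```text
top0 [310.47826087 181.50724638] [18  5 69] [ 0.76303844 -0.03017603  0.016     ] diam~ 0.024341208130246678
top0 [249.78616352 196.39622642] [ 14  14 159] [0.7291865  0.12707239 0.016     ] diam~ 0.037146350713837976
top0 [245.69565217 259.58074534] [ 20  20 322] [0.56621584 0.13925174 0.016     ] diam~ 0.051883515843992964
top0 [304.74011299 276.        ] [ 15  15 177] [ 0.52012019 -0.00934094  0.016     ] diam~ 0.037865972511143105
scene0 [207.7025641  285.37948718] [ 18  14 195] [0.7252954  0.13503315 0.016     ] diam~ 0.03294200795416508
scene0 [329.86979167 290.34375   ] [ 17  14 192] [ 5.16834387e-01 -2.92416681e-04  1.60000000e-02] diam~ 0.03183458557482179
scene0 [267.09862385 326.54587156] [ 25  22 436] [0.56746835 0.13835251 0.016     ] diam~ 0.0460539100746825
```

View pics/c1.png

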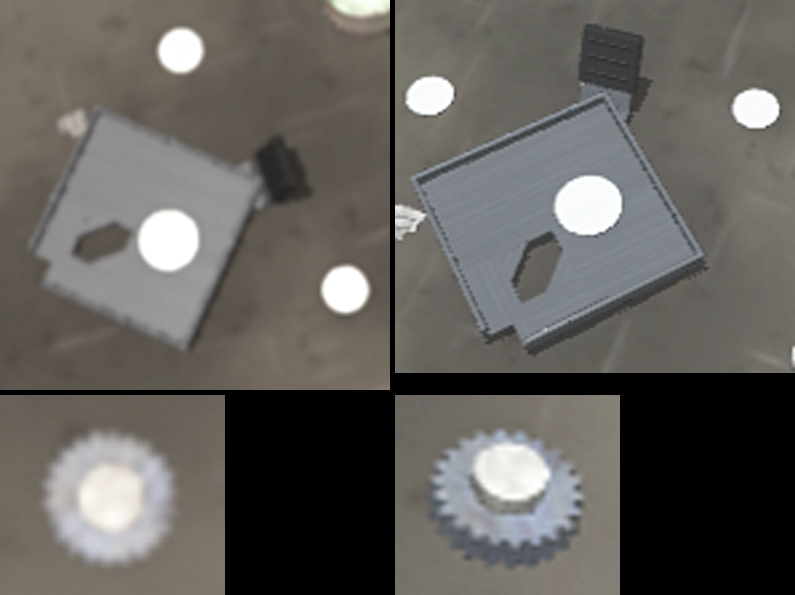

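The crop shows the tray disc at about 48 mm and the other two at about 34 mm, so the tray disc is the right one. Next I triangulate the corners, the tab, the slot, the disc and the hub.

```bash
python3 - <<'E'
from h import *
from scipy.optimize import least_squares
t=load('top0');s=load('scene0')
P={'tab':((283.3,236.7),(275.6,271.7)),'slot':((224,260.7),(248.6,350.5)),'disc':((245.7,259.6),(267.1,326.5)),'hub':((377,295.4),(398,239.4)),
'A':((222.7,215.7),(201.7,316.7)),'B':((277.3,239.3),(273.7,286.4)),'C':((253,295.3),(310.1,346.7))}
for k,(a,b) in P.items():
    p,r=tri((t,*a),(s,*b)); print(k,p.round(4),'res mm',np.round(np.array(r)*1e3,1), 'each at z', onz(t,*a,p[2])[:2].round(4))
L={'tab':(-89,-89,47),'slot':(25.5,25.5,15),'A':None}
M={'slot':(25.5,25.5,15),'B':(-78,-78,25)}
# two options for A,C by handedness
for sg in(1,-1):
    m=dict(M,A=(-78*sg,78*sg,25),C=(78*sg,-78*sg,25))
    def f(x):
        c,q=np.cos(x[2]),np.sin(x[2]);R=np.array([[c,-q,0],[q,c,0],[0,0,1]])
        return np.concatenate([np.array(proj(d,R@np.array(v)/1e3+[x[0],x[1],0]))-P[k][i] for k,v in m.items() for i,d in enumerate((t,s))])
    for y0 in np.arange(0,6.3,1.5):
        r=least_squares(f,[.56,.14,y0])
        if r.cost<80: print(sg,r.x[:2],np.degrees(r.x[2])%360,r.cost,r.fun.round(1));break
E
```

```text
tab [0.6195 0.0412 0.043 ] res mm [2. 2.] each at z [0.6178 0.0402]
slot [0.5656 0.1956 0.0108] res mm [0. 0.] each at z [0.5656 0.1956]
disc [0.5663 0.139  0.0182] res mm [0.4 0.4] each at z [0.5659 0.1389]
hub [ 0.4664 -0.1871  0.0302] res mm [0.4 0.4] each at z [ 0.466  -0.1873]
A [0.6808 0.1967 0.0205] res mm [0.7 0.7] each at z [0.6802 0.1963]
B [0.6155 0.0582 0.0151] res mm [0.1 0.1] each at z [0.6156 0.0582]
C [0.4764 0.1227 0.0119] res mm [0.7 0.7] each at z [0.4758 0.1224]
-1 [0.57653991 0.16220183] 64.37876857703928 8.610419471704903 [-0.6  0.3  0.  -0.5 -0.4  0.4  0.6 -2.2 -1.4 -0.5 -0.7 -0.3 -2.1  1.2
  1.1 -1. ]
```

Fit: the tray centre is (0.577, 0.162), its x axis at 64°, and the tab direction o = (0.33,-0.94), which the jaw axis already matches. The tab and hub heights agree with the text to within 2–4 mm. I now move above the tray for a closer wrist view.

arm_command(
  plan=[
    [[0,-17.8,-24,0,0,0],[0,-17.8,-24,0,0,0],[0,-17.8,-24,0,0,0],[0,-17.8,-24,0,0,0],[0,-17.8,-24,0,0,0],[0,-17.8,-24,0,0,0],[0,-17.8,-24,0,0,0],[0,-17.8,-24,0,0,0],[0,-17.8,-24,0,0,0],[0,-17.8,-24,0,0,0]],
  ],
)

```text
time_s: 1.15
position: [0.4634, -0.1019, 0.2246]
tool_rot: [[-0.0, 0.333, -0.943], [-0.0, -0.943, -0.333], [-1.0, 0.0, 0.0]]
ft_force: [0.5, -1.0, 0.3]
grip_width: 0.0853
```

arm_command(
  plan=[
    [[0,-5.8,-7.9,0,0,0],[0,-5.8,-7.9,0,0,0],[0,-5.8,-7.9,0,0,0],[0,-5.8,-7.9,0,0,0],[0,-5.8,-7.9,0,0,0],[0,-5.8,-7.9,0,0,0],[0,-5.8,-7.9,0,0,0]],
  ],
  jaw=0.45,
)

```text
time_s: 1.85
position: [0.6005, 0.0993, 0.2238]
tool_rot: [[-0.001, 0.335, -0.942], [-0.0, -0.942, -0.335], [-1.0, -0.0, 0.001]]
ft_force: [0.7, -0.4, -1.1]
grip_width: 0.0469
```

```bash
python3 - <<'E'
from h import *
d=snap('wrist','w1'); o=sensors.observe(); print(o['q'],o['position'],o['grip_width'],d['T'])
E
```

```text
[-1.82013141e+00  2.78111225e+01  6.44509744e+01 -1.58540502e-02
  8.78014483e+01  6.87040889e+01] [0.60018523 0.09841355 0.22419389] 0.047254018703525 [[ 3.35083530e-01  9.06541260e-01  2.56713794e-01  6.65811096e-01]
 [-9.42188403e-01  3.22346591e-01  9.15078635e-02  1.22541588e-01]
 [ 2.04837450e-04 -2.72535537e-01  9.62145695e-01  3.74078963e-01]
 [ 0.00000000e+00  0.00000000e+00  0.00000000e+00  1.00000000e+00]]
```

View pics/w1.png

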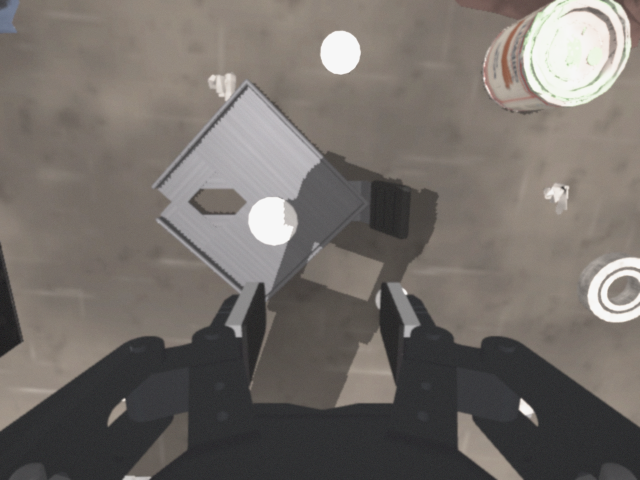

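The wrist view shows the tray's tab pad centred at about (391,210), the tab corner rim at (367,203), the slot at (218,201) and the top corner at (248,83). I add these points to the fit.

```bash
python3 - <<'E'
from h import *
from scipy.optimize import least_squares
t=load('top0');s=load('scene0');w=load('w1')
P={'slot':((224,260.7),(248.6,350.5),(218,201)),'A':((222.7,215.7),(201.7,316.7),(248,83)),'B':((277.3,239.3),(273.7,286.4),(367,203)),'C':((253,295.3),(310.1,346.7),None),'N1':(None,None,(154,187)),'N2':(None,None,(157,221))}
m={'slot':(25.5,25.5,15),'B':(-78,-78,25),'A':(78,-78,25),'C':(-78,78,25),'N1':(78,55,25),'N2':(55,78,25)}
def f(x,full=0):
    c,q=np.cos(x[2]),np.sin(x[2]);R=np.array([[c,-q,0],[q,c,0],[0,0,1]])
    return np.concatenate([(np.array(proj(d,R@np.array(v)/1e3+[x[0],x[1],0]))-P[k][i])*(1,1) for k,v in m.items() for i,d in enumerate((t,s,w)) if P[k][i] and (full<1 or i==2)])
r=least_squares(f,[.576,.162,1.12],loss='soft_l1');print(r.x[:2],np.degrees(r.x[2]),r.fun.round(1))
r2=least_squares(lambda x:f(x,1),[.576,.162,1.12]);print('wrist only',r2.x[:2],np.degrees(r2.x[2]),r2.fun.round(1))
p,e=tri((t,283.3,236.7),(s,275.6,271.7),(w,391,210));print('tab',p,e)
p,e=tri((t,245.7,259.6),(s,267.1,326.5),(w,273,221));print('disc',p,e)
for x in(r.x,r2.x):
    a=x[2]+np.pi/4;u=np.array([np.cos(a),np.sin(a)]);print('o',-u,'grip',x[:2]-u*.1259,'pick',x[:2]+u*.0721)
    print('tab px',[proj(d,(*(x[:2]-u*.1259),.047)) for d in(t,s,w)])
E
```

```text
[0.57812064 0.16107801] 64.27300653510159 [-0.2 -0.4 -0.3 -1.4  0.1  1.7  0.1 -0.1  0.4 -3.   2.2  2.5 -0.8 -1.1
 -0.8 -1.2 -0.5 -2.7 -1.7  0.6  0.8 -1.8 -1.8  0.4 -0.7  0. ]
wrist only [0.5784474  0.16094853] 64.47869197303886 [ 0.3  1.6  2.4  1.8 -0.7 -3.  -1.6  0.4 -0.4  0.1]
tab [0.61973364 0.04079235 0.04279634] [0.001975291393581088, 0.00202358086709019, 0.0006748171287602647]
disc [0.56675532 0.13894579 0.01709021] [0.000705227678051982, 0.0003435707779693646, 0.00045982873588985374]
o [ 0.33006971 -0.94395656] grip [0.61967642 0.04223388] pick [0.55432261 0.22913728]
tab px [(282.31826493056167, 235.74419340123563), (276.0720776767696, 271.0249984196542), (389.5518343097622, 210.48806637917644)]
o [ 0.33345627 -0.94276557] grip [0.62042955 0.04225434] pick [0.5544052  0.22892193]
tab px [(282.30422850924805, 235.4441796372238), (275.771094278088, 270.8536199411142), (389.8517090599739, 209.70342819811043)]
```

arm_command(
  plan=[
    [[1,1.8,0,0,0,-1.25],[2,3,0,0,0,-2.5],[3.2,3.9,0,0,0,-3.75],[4.5,3.9,0,0,0,-5],[4.5,3.9,0,0,0,-5],[4.5,3.9,0,0,0,-5],[4.5,3.9,0,0,0,-5]],
  ],
)

```text
time_s: 2.6
position: [0.6334, 0.0072, 0.1148]
tool_rot: [[-0.163, 0.292, -0.942], [0.469, -0.818, -0.334], [-0.868, -0.496, -0.003]]
ft_force: [-0.4, -0.3, 1.0]
grip_width: 0.047
```

```bash
python3 - <<'E'
from h import *
d=snap('wrist','w2'); o=sensors.observe(); print(o['q'],o['position'],o['tool_rot'],o['grip_width'])
E
```

```text
[-19.604463    42.14697221  61.70237468  22.86012263  95.39953278
  49.04851986] [0.63346856 0.00757639 0.11497196] [[-0.16316166  0.29237248 -0.94228266]
 [ 0.46867202 -0.81746954 -0.33479859]
 [-0.86817326 -0.49624781 -0.00364711]] 0.046630427815209013
```

View pics/w2.png

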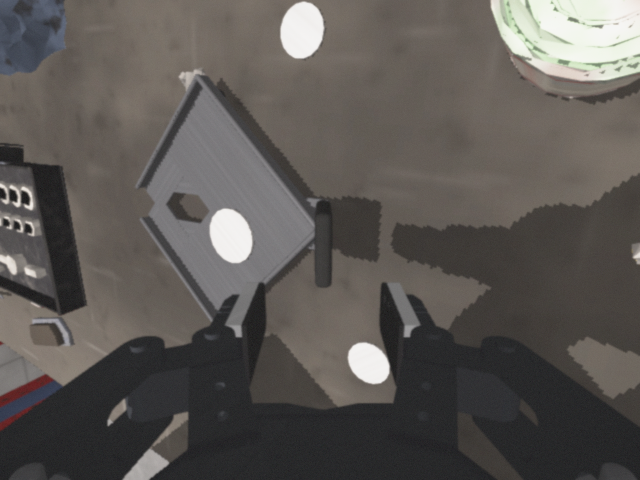

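```bash
python3 - <<'E'
from h import *
d=load('w2'); R=np.array([[-0.16316166,0.29237248,-0.94228266],[0.46867202,-0.81746954,-0.33479859],[-0.86817326,-0.49624781,-0.00364711]]);p=np.array([.63347,.00758,.11497])
G=np.array([.620,.042,.0465]);print('G in tool mm',(R.T@(G-p))*1e3)
for z in(-23,0,23):
  for x in (0,-23): print(z,x,proj(d,G+R[:,0]*x/1e3+R[:,2]*z/1e3))
# top-edge centre seen at (323,244): intersect with plane at depth of G-23mm along tool x
o,r=ray(d,323,244);Q=G-R[:,0]*.023;k=((Q-o)@R[:,0])/(r@R[:,0]);print('seen top edge in tool',R.T@(o+k*r-p)*1e3)
E
```

```text
G in tool mm [77.7733016   1.90252868  1.41849758]
-23 0 (325.53231435328024, 208.4350424338418)
-23 -23 (325.8870021170764, 216.77231832116087)
0 0 (325.46512060055977, 243.73107654700402)
0 -23 (325.802708876893, 255.4381843763469)
23 0 (325.40135246103443, 277.2276790865868)
23 -23 (325.7231402342468, 291.936846333795)
seen top edge in tool [54.77330162  0.2763018  -5.52736386]
```

The pad is edge-on midway between the fingers, at column 323, and the remaining offset is 3 mm or less. I advance 71 mm along the tool and close.

arm_command(
  plan=[
    [[1,0.04,-0.06,0,0,0],[2,0.04,-0.06,0,0,0],[2.5,0.04,-0.06,0,0,0],[2.85,0.04,-0.06,0,0,0],[2.85,0.04,-0.06,0,0,0],[2.85,0.04,-0.06,0,0,0]],
  ],
)

```text
time_s: 3.25
position: [0.6235, 0.0398, 0.0509]
tool_rot: [[-0.165, 0.29, -0.943], [0.471, -0.817, -0.333], [-0.867, -0.499, -0.002]]
ft_force: [0.0, 0.9, -0.3]
grip_width: 0.0466
```

arm_command(
  plan=[
    [[0,0,0,0,0,0],[0,0,0,0,0,0],[0,0,0,0,0,0],[0,0,0,0,0,0],[0,0,0,0,0,0],[0,0,0,0,0,0],[0,0,0,0,0,0]],
  ],
  jaw=1.0,
  newtons=60,
)

```text
time_s: 3.95
position: [0.6231, 0.04, 0.0506]
tool_rot: [[-0.166, 0.289, -0.943], [0.472, -0.816, -0.333], [-0.866, -0.5, -0.001]]
ft_force: [0.0, -0.5, 5.3]
grip_width: 0.008
```

Grip is firm (width 8 mm). I now tip the tray about the pivot line at (0.5555, 0.2257), up to 23° about tool z.

arm_command(
  plan=[
    [[-0.24,-0.26,0,0,0,0.417],[-0.485,-0.52,0,0,0,0.833],[-0.7,-0.8,0,0,0,1.25],[-0.925,-1.08,0,0,0,1.667],[-1.12,-1.375,0,0,0,2.083],[-1.315,-1.67,0,0,0,2.5],[-1.45,-1.92,0,0,0,2.833],[-1.585,-2.175,0,0,0,3.167],[-1.705,-2.43,0,0,0,3.5],[-1.825,-2.69,0,0,0,3.833]],
  ],
)

```text
time_s: 4.95
position: [0.6109, 0.0738, 0.1236]
tool_rot: [[-0.04, 0.331, -0.943], [0.112, -0.936, -0.333], [-0.993, -0.119, -0.0]]
ft_force: [1.7, 0.1, -0.5]
grip_width: 0.008
```

arm_command(
  plan=[
    [[0,0,0,0,0,0],[0,0,0,0,0,0],[0,0,0,0,0,0],[0,0,0,0,0,0],[0,0,0,0,0,0],[0,0,0,0,0,0]],
  ],
)

```text
time_s: 5.55
position: [0.611, 0.0732, 0.1228]
tool_rot: [[-0.041, 0.33, -0.943], [0.115, -0.936, -0.333], [-0.992, -0.122, 0.0]]
ft_force: [-0.1, 0.7, -2.2]
grip_width: 0.0081
```

```bash
python3 - <<'E'
from h import *
w=snap('wrist','w3')['img'];s=snap('scene','s3')['img']
C=np.zeros((400,800,3),np.uint8);C[:300,:400]=cv2.resize(w,(400,300),interpolation=cv2.INTER_AREA);C[:,400:]=cv2.resize(s[230:390,190:350],(400,400),interpolation=cv2.INTER_CUBIC)
cv2.imwrite('pics/c3.png',C[:,:,::-1]);print(sensors.observe()['position'],sensors.observe()['grip_width'])
E
```

```text
[0.61103714 0.07330949 0.12290468] 0.007869146246444665
```

View pics/c3.png

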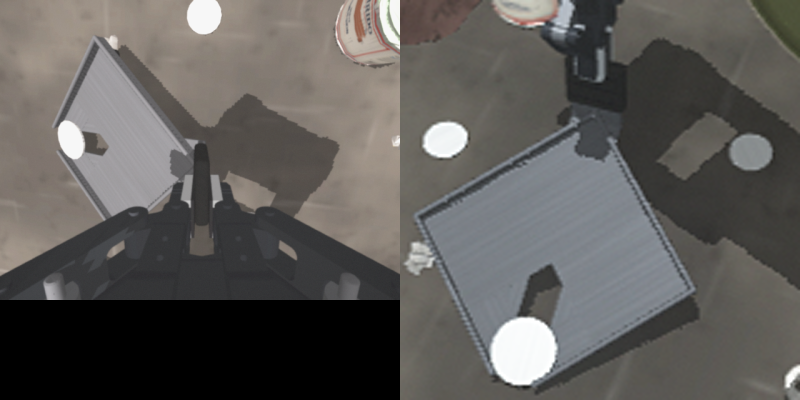

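The shim lies in the open corner against both walls: it is at (70,140) in the wrist panel and (523,350) in the scene panel. I set the tray back flat along the same arc.

arm_command(
  plan=[
    [[0.212,0.191,0,0,0,-0.333],[0.424,0.382,0,0,0,-0.667],[0.868,0.74,0,0,0,-1.333],[1.164,0.938,0,0,0,-1.75],[1.46,1.135,0,0,0,-2.167],[1.772,1.307,0,0,0,-2.583],[2.084,1.478,0,0,0,-3],[2.409,1.623,0,0,0,-3.417],[2.6,1.71,0,0,0,-3.66],[2.733,1.767,0,0,0,-3.833]],
  ],
)

```text
time_s: 6.65
position: [0.6236, 0.0391, 0.0504]
tool_rot: [[-0.165, 0.289, -0.943], [0.473, -0.816, -0.332], [-0.866, -0.501, -0.002]]
ft_force: [0.6, -5.7, 13.8]
grip_width: 0.008
```

arm_command(
  plan=[
    [[0,0,0,0,0,0],[0,0,0,0,0,0],[0,0,0,0,0,0]],
  ],
)

```text
time_s: 6.95
position: [0.6233, 0.0397, 0.0511]
tool_rot: [[-0.165, 0.29, -0.943], [0.472, -0.816, -0.334], [-0.866, -0.5, -0.002]]
ft_force: [-0.8, -1.6, 5.9]
grip_width: 0.0078
```

arm_command(
  plan=[
    [[0,0,0,0,0,0],[0,0,0,0,0,0],[0,0,0,0,0,0],[0,0,0,0,0,0],[0,0,0,0,0,0],[0,0,0,0,0,0]],
  ],
  jaw=0.45,
)

```text
time_s: 7.55
position: [0.6229, 0.04, 0.0498]
tool_rot: [[-0.167, 0.289, -0.943], [0.471, -0.816, -0.333], [-0.866, -0.5, 0.0]]
ft_force: [0.8, 1.1, -0.4]
grip_width: 0.0471
```

arm_command(
  plan=[
    [[-1,0,0,0,0,0],[-2,0,0,0,0,0],[-3,0,0,0,0,0],[-4,0,0,0,0,0],[-5,0,0,0,0,0],[-5,0,0,0,0,0],[-5,0,0,0,0,0]],
  ],
)

```text
time_s: 8.25
position: [0.6435, -0.0188, 0.1576]
tool_rot: [[-0.167, 0.288, -0.943], [0.472, -0.816, -0.333], [-0.866, -0.5, 0.0]]
ft_force: [-0.2, 0.6, -0.6]
grip_width: 0.0469
```

The tray is released. I move above the pick corner with the tool vertical and set the jaw to about 60 mm, which clears both the slot and the notch.

arm_command(
  plan=[
    [[0,-1,0,0,0,0.6],[0.8,-2.9,0,0,0,1.8],[1.6,-4.7,0,0,0,3],[2.4,-6.4,0,0,0,4.2],[3.2,-8,0,0,0,5],[4.15,-9.76,0.06,0,0,5],[4.15,-9.76,0.06,0,0,5],[4.15,-9.76,0.06,0,0,5],[4.15,-9.76,0.06,0,0,5]],
  ],
  jaw=0.3,
)

```text
time_s: 9.15
position: [0.5545, 0.228, 0.1893]
tool_rot: [[-0.002, 0.333, -0.943], [-0.0, -0.943, -0.333], [-1.0, -0.0, 0.002]]
ft_force: [-0.3, 0.2, 0.5]
grip_width: 0.0596
```

```bash
python3 - <<'E'
from h import *
d=snap('wrist','w4');snap('top','t4');snap('scene','s4'); o=sensors.observe(); np.savez('pics/o4.npz',R=o['tool_rot'],p=o['position']);print(o['q'],o['position'],o['tool_rot'],o['grip_width'])
E
```

```text
[ 1.09838534e+01  2.82931243e+01  6.94071766e+01 -2.43120017e-03
  8.23450598e+01  8.16243799e+01] [0.55504164 0.22740819 0.18975965] [[-7.69177204e-04  3.31499208e-01 -9.43455184e-01]
 [-1.92127036e-04 -9.43455494e-01 -3.31499160e-01]
 [-9.99999686e-01 -7.37183496e-05  7.89374419e-04]] 0.05954551602750005
```

View pics/w4.png

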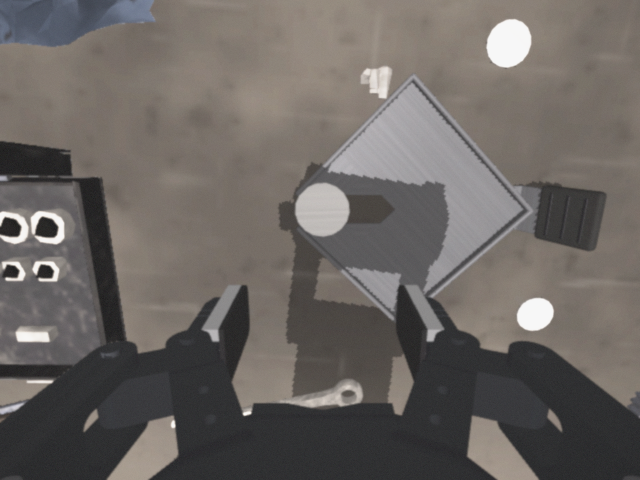

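Wrist view: the shim is at (323,210) in the corner, the slot tip at (395,209) and the tab corner at (531,209). The tray diagonal lies along the jaw axis. Next, its position and the tip depth.

```bash
python3 - <<'E'
from h import *
w=load('w4');s=load('s4');t=load('t4');o=np.load('pics/o4.npz');R=o['R'];p=o['p']
P0=onz(w,323,210,.018);print('disc@z18',P0, 'tool',R.T@(P0-p)*1e3)
obs=[(w,323,210)]
for n,d in(('s',s),('t',t)):
    u,v=map(int,proj(d,P0));r=16;im=d['img'][v-r:v+r,u-r:u+r].astype(int)
    print(n,u,v,im.min(2)[r,::4]); m=(im.min(2)>140).astype(np.uint8);k,l,st,ce=cv2.connectedComponentsWithStats(m)
    for i in range(1,k):
        if st[i,4]>100: print(st[i],ce[i]+[u-r,v-r]); 
        if st[i,4]>200: obs.append((d,*(ce[i]+[u-r,v-r])))
print(tri(*obs))
for n,u,v,z in(('slot tip',395,209,.015),('tab corner',531,209,.025)):
    q=onz(w,u,v,z);print(n,q,R.T@(q-p)*1e3)
# finger tips: inner face corners at (247,287),(400,287): spacing = width
dep=373.05*.0596/(400-247);print('depth',dep)
for u in(247,400):
    r=np.array([(u-w['cx'])/w['fx'],-(287-w['cy'])/w['fy'],-1])*dep;q=w['T'][:3,:3]@r+w['T'][:3,3];print('tip tool mm',R.T@(q-p)*1e3)
C=np.zeros((400,800,3),np.uint8)
for i,(d,) in enumerate([(s,),(t,)]):
    u,v=map(int,proj(d,P0));C[:,i*400:i*400+400]=cv2.resize(d['img'][v-40:v+40,u-40:u+40],(400,400),interpolation=cv2.INTER_CUBIC)
cv2.imwrite('pics/c4.png',C[:,:,::-1])
E
```

```text
disc@z18 [0.55526733 0.22754904 0.018     ] tool [ 1.71759392e+02 -4.54138830e-02 -3.95200066e-01]
s 241 364 [ 62 136 136 137 134 133 133 139]
t 210 264 [ 79  75 124 147 147 146 148  43]
[  9  10  16  16 205] [210.70243902 265.51707317]
(array([0.5543548 , 0.22784887, 0.01595847]), [0.0006704813299441312, 0.000670481329943856])
slot tip [0.57679355 0.16740549 0.015     ] [174.75438897  63.8335042   -0.76905739]
tab corner [0.61708234 0.05970741 0.025     ] [164.74409461 178.79681338  -3.07000881]
depth 0.14531882352941175
tip tool mm [-15.53052596 -30.06843555  -9.68899473]
tip tool mm [-15.55831952  29.53201546  -9.79525917]
```

```bash
python3 - <<'E'
from h import *
o=np.load('pics/o4.npz');R=o['R'];p=o['p'];C=np.zeros((480,800,3),np.uint8)
for i,n in enumerate(('s4','t4')):
    d=load(n);u,v=map(int,proj(d,p+R[:,0]*.02));x0,y0=u-40,v-48
    I=np.ascontiguousarray(cv2.resize(d['img'][y0:y0+96,x0:x0+80],(400,480),interpolation=cv2.INTER_CUBIC))
    for x,c in((25,(255,0,0)),(5,(0,255,0)),(-15,(255,255,0))):
        for y in(-30,30):
            a,b=proj(d,p+R@np.array([x,y,0])/1e3);cv2.circle(I,(int((a-x0+.5)*5),int((b-y0+.5)*5)),3,c,-1)
    C[:,i*400:i*400+400]=I
cv2.imwrite('pics/c5.png',C[:,:,::-1])
E
```

View pics/c5.png

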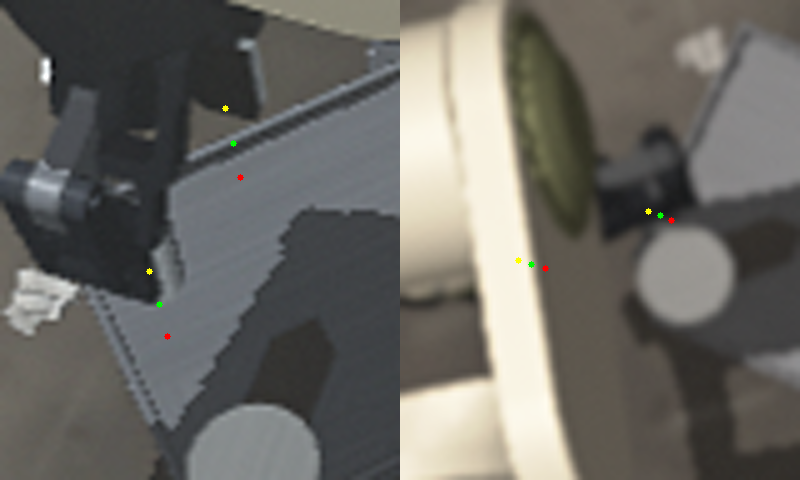

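The marks suggest that the real fingertips sit farther back than the stated 25 mm at this opening, both in the wrist view and here. I descend in stages, checking force and images as I go.

arm_command(
  plan=[
    [[1.5,0,0,0,0,0],[3,0,0,0,0,0],[4.3,0,0,0,0,0],[5,0,0,0,0,0],[5.4,0,0,0,0,0],[5.7,0,0,0,0,0],[5.9,0,0,0,0,0],[5.9,0,0,0,0,0],[5.9,0,0,0,0,0]],
  ],
)

```text
time_s: 10.2
position: [0.555, 0.2287, 0.0435]
tool_rot: [[0.001, 0.333, -0.943], [0.0, -0.943, -0.333], [-1.0, 0.0, -0.001]]
ft_force: [-1.6, 0.2, 0.1]
grip_width: 0.06
```

```bash
python3 - <<'E'
from h import *
w=snap('wrist','w6')['img'];s=snap('scene','s6');o=sensors.observe();R=o['tool_rot'];p=o['position'];print(p,o['ft_force'],o['grip_width'],R)
u,v=map(int,proj(s,p))
C=np.zeros((400,800,3),np.uint8);C[:330,:400]=cv2.resize(w[80:410,120:520],(400,330));C[:,400:]=cv2.resize(s['img'][v-40:v+40,u-40:u+40],(400,400),interpolation=cv2.INTER_CUBIC)
cv2.imwrite('pics/c6.png',C[:,:,::-1])
E
```

```text
[0.55494819 0.22872896 0.04349583] [ 0.04054839 -0.39671275 -0.61571228] 0.05975302930089897 [[ 1.31046599e-03  3.33309719e-01 -9.42816480e-01]
 [ 2.58957920e-04 -9.42817371e-01 -3.33309674e-01]
 [-9.99999108e-01  1.92641197e-04 -1.32184329e-03]]
```

View pics/c6.png

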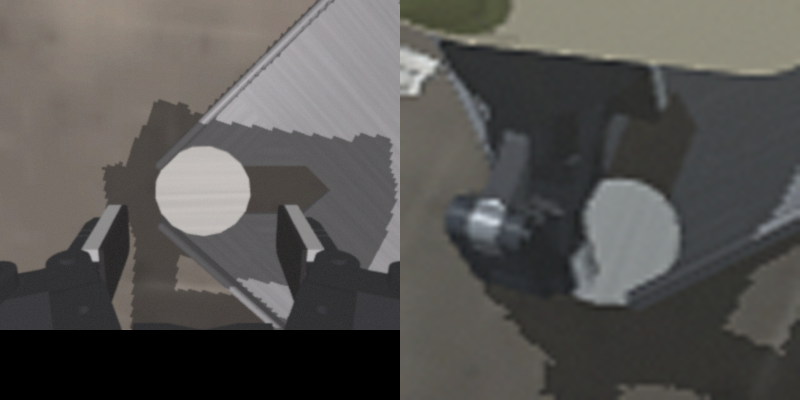

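By relative scale (disc 95 px for 48 mm, finger gap 150 px for 60 mm), the tips are still about 40 mm above the disc. The disc is centred between the fingers, at column 202 in the wrist panel. I continue down carefully.

arm_command(
  plan=[
    [[0.3,0,0,0,0,0],[0.6,0,0,0,0,0],[0.8,0,0,0,0,0],[0.9,0,0,0,0,0],[0.9,0,0,0,0,0],[0.9,0,0,0,0,0]],
  ],
)

```text
time_s: 10.9
position: [0.5547, 0.2287, 0.0203]
tool_rot: [[0.0, 0.333, -0.943], [0.0, -0.943, -0.333], [-1.0, 0.0, -0.0]]
ft_force: [-0.7, 0.3, 0.6]
grip_width: 0.0601
```

arm_command(
  plan=[
    [[0.06,0,0,0,0,0],[0.12,0,0,0,0,0],[0.18,0,0,0,0,0],[0.18,0,0,0,0,0]],
  ],
)

```text
time_s: 11.3
position: [0.5545, 0.2286, 0.0156]
tool_rot: [[-0.0, 0.333, -0.943], [-0.0, -0.943, -0.333], [-1.0, -0.0, 0.0]]
ft_force: [0.1, -0.3, -0.3]
grip_width: 0.0601
```

arm_command(
  plan=[
    [[0.1,0,0,0,0,0],[0.2,0,0,0,0,0],[0.3,0,0,0,0,0],[0.4,0,0,0,0,0],[0.4,0,0,0,0,0]],
  ],
)

```text
time_s: 11.8
position: [0.5544, 0.2286, 0.0053]
tool_rot: [[-0.001, 0.333, -0.943], [-0.0, -0.943, -0.333], [-1.0, -0.0, 0.001]]
ft_force: [0.4, -0.0, -0.2]
grip_width: 0.0597
```

```bash
python3 - <<'E'
from h import *
w=snap('wrist','w7')['img'];s=snap('scene','s7');o=sensors.observe();R=o['tool_rot'];p=o['position'];print(p,o['ft_force'],o['grip_width'])
u,v=map(int,proj(s,p))
C=np.zeros((400,800,3),np.uint8);C[:380,:400]=cv2.resize(w[100:480,120:520],(400,380));C[:,400:]=cv2.resize(s['img'][v-40:v+40,u-40:u+40],(400,400),interpolation=cv2.INTER_CUBIC)
cv2.imwrite('pics/c7.png',C[:,:,::-1])
E
```

```text
[0.55459339 0.22863792 0.00569693] [0.13018874 0.02465818 0.35275246] 0.05977167401829009
```

View pics/c7.png

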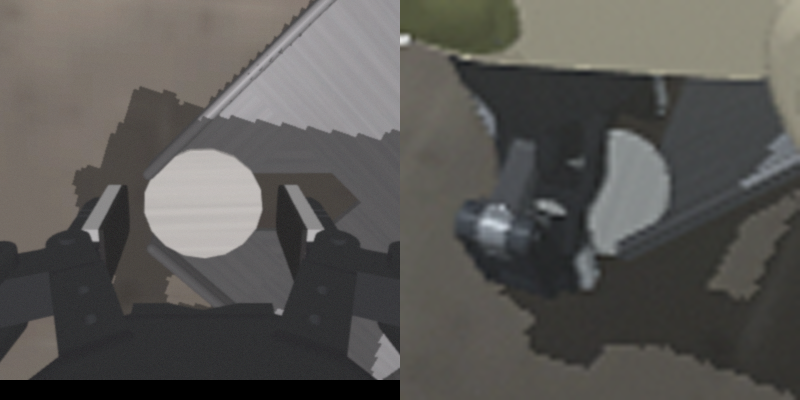

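```bash
python3 - <<'E'
from h import *
w=load('w7');o=sensors.observe();R=o['tool_rot'];p=o['position']
for n,u,v,z in(('disc',323.5,303,.018),('slot tip',480,303,.015),('wall end a',267,278,.025),('wall end b',270,347,.025)):
    print(n,(R.T@(onz(w,u,v,z)-p)*1e3).round(1))
for u in(247,397):
    for v in (286,):
        dep=373.05*.0598/150;r=np.array([(u-w['cx'])/w['fx'],-(v-w['cy'])/w['fy'],-1])*dep;q=w['T'][:3,:3]@r+w['T'][:3,3];print('tip tool mm',R.T@(q-p)*1e3)
E
```

```text
disc [-12.3   0.5  -1.4]
slot tip [-9.3 65.1  0.1]
wall end a [-19.3 -20.8 -15.1]
wall end b [-19.3 -20.8  14.4]
tip tool mm [-12.36762087 -30.04355238  -8.84182685]
tip tool mm [-12.39035368  29.7569945   -8.86036708]
```

Everything is centred: the wall ends are at ±14.7 mm and the slot is on axis. The tips are now level with the shim, so I go 11 mm lower, then close gently.

arm_command(
  plan=[
    [[0.1,0,-0.02,0,0,0],[0.2,0,-0.02,0,0,0],[0.3,0,-0.02,0,0,0],[0.36,0,-0.02,0,0,0],[0.42,0,-0.02,0,0,0],[0.42,0,-0.02,0,0,0]],
  ],
)

```text
time_s: 12.5
position: [0.555, 0.2288, -0.005]
tool_rot: [[-0.0, 0.333, -0.943], [-0.0, -0.943, -0.333], [-1.0, -0.0, 0.0]]
ft_force: [0.0, -0.7, -0.6]
grip_width: 0.0601
```

arm_command(
  plan=[
    [[0,0,0,0,0,0],[0,0,0,0,0,0],[0,0,0,0,0,0],[0,0,0,0,0,0],[0,0,0,0,0,0],[0,0,0,0,0,0],[0,0,0,0,0,0]],
  ],
  jaw=1.0,
  newtons=35,
)

```text
time_s: 13.2
position: [0.5553, 0.2289, -0.0044]
tool_rot: [[0.001, 0.333, -0.943], [0.0, -0.943, -0.333], [-1.0, 0.0, -0.001]]
ft_force: [-0.3, 0.4, 5.7]
grip_width: 0.0453
```

Width 45.3 mm has the same −2 mm bias as on the 10 mm tab, so the shim is held. Lifting.

arm_command(
  plan=[
    [[-0.15,0,0,0,0,0],[-0.4,0,0,0,0,0],[-0.8,0,0,0,0,0],[-1.4,0,0,0,0,0],[-2.2,0,0,0,0,0],[-3,0,0,0,0,0],[-3.8,0,0,0,0,0],[-4.4,0,0,0,0,0],[-4.4,0,0,0,0,0]],
  ],
)

```text
time_s: 14.1
position: [0.556, 0.2291, 0.1079]
tool_rot: [[0.004, 0.333, -0.943], [0.001, -0.943, -0.333], [-1.0, 0.001, -0.004]]
ft_force: [0.1, 0.5, -1.2]
grip_width: 0.0454
```

```bash
python3 - <<'E'
from h import *
w=snap('wrist','w8')['img'];s=snap('scene','s8');t=snap('top','t8');o=sensors.observe();R=o['tool_rot'];p=o['position'];print(p,o['ft_force'],o['grip_width'])
u,v=map(int,proj(s,p));u2,v2=map(int,proj(t,(.577,.162,0)))
C=np.zeros((600,800,3),np.uint8);C[:380,:400]=cv2.resize(w[100:480,120:520],(400,380));C[:400,400:]=cv2.resize(s['img'][v-50:v+50,u-50:u+50],(400,400),interpolation=cv2.INTER_CUBIC)
C[400:600,:200]=cv2.resize(t['img'][v2-50:v2+50,u2-50:u2+50],(200,200))
# gear crop from top/scene again
cv2.imwrite('pics/c8.png',C[:,:,::-1])
E
```

```text
[0.55462066 0.22870975 0.10463234] [ 0.69456392 -0.50142344 -0.36894964] 0.04554194156440094
```

View pics/c8.png

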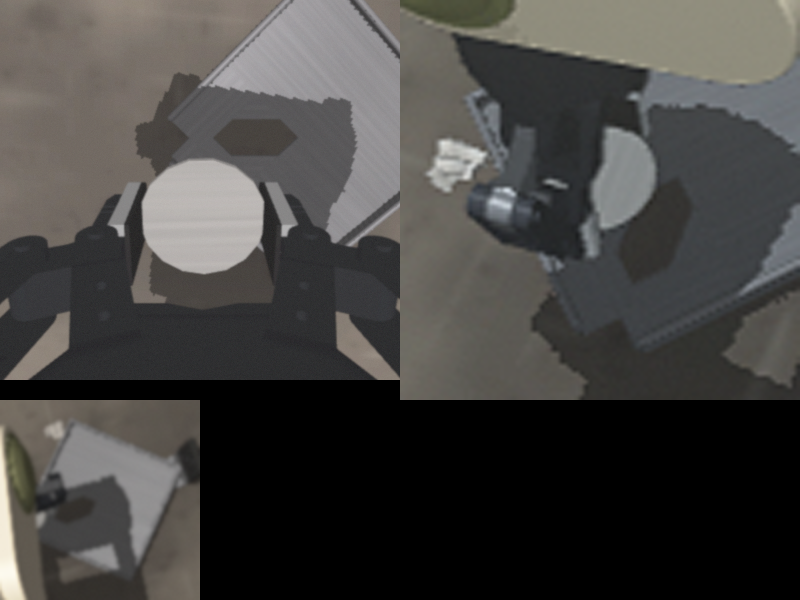

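The shim is held level between the fingertips; the tray is flat with the shim gone. I now carry it to a spot beside the gear, so the wrist camera can see the hub past the shim.

arm_command(
  plan=[
    [[-0.2,0.6,0.5,0,0,0],[-0.4,1.6,1.2,0,0,0],[-0.6,2.8,2.1,0,0,0],[-0.6,4,3.1,0,0,0],[-0.6,5.2,4,0,0,0],[-0.6,6.4,5,0,0,0],[-0.6,7.6,5.9,0,0,0],[-0.6,8.8,6.9,0,0,0],[-0.6,10,7.8,0,0,0],[-0.6,11.2,8.7,0,0,0]],
  ],
)

```text
time_s: 15.25
position: [0.4422, -0.1088, 0.1195]
tool_rot: [[-0.001, 0.333, -0.943], [0.001, -0.943, -0.333], [-1.0, -0.001, 0.001]]
ft_force: [0.4, 0.3, 0.4]
grip_width: 0.0453
```

arm_command(
  plan=[
    [[0,1,0.8,0,0,0],[0,1.9,1.5,0,0,0],[0,2.6,2.1,0,0,0],[0,3.1,2.5,0,0,0],[0,3.3,2.6,0,0,0],[0,3.3,2.6,0,0,0],[0,3.3,2.6,0,0,0],[0,3.3,2.6,0,0,0]],
  ],
)

```text
time_s: 16.05
position: [0.4097, -0.2063, 0.1201]
tool_rot: [[-0.0, 0.334, -0.942], [0.0, -0.942, -0.334], [-1.0, -0.001, 0.0]]
ft_force: [0.4, -0.0, -0.1]
grip_width: 0.0455
```

```bash
python3 - <<'E'
from h import *
d=snap('wrist','w9');o=sensors.observe();R=o['tool_rot'];p=o['position'];print(p,R,o['ft_force'],o['grip_width'])
np.savez('pics/o9.npz',R=R,p=p)
im=d['img'].astype(int);H0=np.array([.4664,-.1871,.028]);u,v=proj(d,H0);print('pred hub',u,v,'rad px',373*.016/.3)
for c in range(-60,61,6): print(c,im[int(v),int(u)+c],im[min(479,int(v)+c),int(u)])
E
```

```text
[ 0.40972246 -0.20637017  0.12019148] [[-1.83371469e-04  3.34338018e-01 -9.42453212e-01]
 [ 2.61413510e-04 -9.42453179e-01 -3.34338058e-01]
 [-9.99999949e-01 -3.07678063e-04  8.54185485e-05]] [ 0.33718957  0.46286461 -0.27811127] 0.04567860668790115
pred hub 323.705903947612 144.59595131753002 rad px 19.893333333333334
-60 [129 121 111] [103  94  89]
-54 [129 121 112] [108 100  93]
-48 [134 126 119] [215 214 215]
-42 [195 193 205] [217 216 224]
-36 [217 215 221] [215 213 216]
-30 [225 222 226] [210 208 214]
-24 [210 206 211] [246 244 242]
-18 [236 230 225] [241 237 233]
-12 [238 234 230] [242 239 236]
-6 [238 233 229] [243 240 237]
0 [241 236 233] [241 236 233]
6 [241 238 233] [242 238 235]
12 [236 231 226] [240 236 231]
18 [239 235 231] [160 153 147]
24 [235 230 225] [113 112 115]
30 [171 170 179] [113 111 114]
36 [123 121 128] [101 100 101]
42 [127 128 136] [90 85 86]
48 [178 179 190] [83 78 75]
54 [75 69 64] [82 76 73]
60 [77 71 66] [83 78 72]
```

```bash
python3 - <<'E'
from h import *
d=load('w9');o=np.load('pics/o9.npz');R=o['R'];p=o['p'];im=d['img'].astype(int)
def blob(m,seed,n):
    k,l=cv2.connectedComponents(m.astype(np.uint8));i=l[seed[1],seed[0]];M=(l==i).astype(np.uint8)
    M=cv2.morphologyEx(M,cv2.MORPH_OPEN,np.ones((5,5)));c=max(cv2.findContours(M,0,1)[0],key=cv2.contourArea)
    h=cv2.convexHull(c);e=cv2.fitEllipse(h);print(n,e,M.sum());return e
e=blob((im[:,:,0]-im[:,:,2]>=2)&(im.min(2)>215),(323,144),'hub')
w0=load('top0');s0=load('scene0');u,v=e[0]
H=onz(d,u,v,.028);print('hub@28',H,'dia mm',e[1][1]/373*np.linalg.norm(H-d['T'][:3,3])*1e3)
print('tri',tri((d,u,v),(w0,377,295.4),(s0,398,239.4)),'hub in tool',R.T@(H-p)*1e3)
# disc in gripper
print(im[300:330:6,323])
e2=blob((abs(im-im[316,323]).max(2)<22),(323,316),'disc')
for x in(-19,-21,-23):
    q=p+R@np.array([x,0,0])/1e3;o_,r=ray(d,*e2[0]);k=((q-o_)@R[:,0])/(r@R[:,0]);P=o_+k*r;print(x,'disc tool',R.T@(P-p)*1e3,'dia',e2[1][1]/373*1e3*np.linalg.norm(P-o_))
E
```

```text
hub ((323.890380859375, 139.47531127929688), (46.92367172241211, 49.94078826904297), 60.64104461669922) 1580
hub@28 [ 0.46939589 -0.18615644  0.028     ] dia mm 32.473041331589926
tri (array([ 0.46741322, -0.18686011,  0.02997543]), [0.002153611193441572, 0.0015162719886379298, 0.0006423238570681219]) hub in tool [ 92.18581707   0.92896619 -63.00551023]
[[171 168 166]
 [172 167 165]
 [171 167 164]
 [165 162 159]
 [173 169 167]]
disc ((322.4667663574219, 316.0732727050781), (112.91724395751953, 123.78099822998047), 91.07139587402344) 10889
-19 disc tool [-1.90000000e+01 -1.13830008e-02  8.66270910e-01] dia 49.37565344223578
-21 disc tool [-2.10000000e+01 -1.28862258e-02 -2.00906584e-01] dia 48.62337439262098
-23 disc tool [-2.30000000e+01 -1.43894509e-02 -1.26808408e+00] dia 47.8710953430062
```

arm_command(
  plan=[
    [[0.6,0.04,-0.3,0,0,0],[1.2,0.04,-0.6,0,0,0],[1.8,0.04,-0.92,0,0,0],[2.2,0.04,-0.92,0,0,0],[2.4,0.04,-0.92,0,0,0],[2.4,0.04,-0.92,0,0,0],[2.4,0.04,-0.92,0,0,0],[2.4,0.04,-0.92,0,0,0]],
  ],
)

```text
time_s: 16.9
position: [0.4317, -0.2007, 0.0608]
tool_rot: [[0.001, 0.333, -0.943], [-0.001, -0.943, -0.333], [-1.0, 0.001, -0.001]]
ft_force: [0.2, 0.2, 0.3]
grip_width: 0.0455
```

```bash
python3 - <<'E'
from h import *
d=snap('wrist','w10');o=sensors.observe();R=o['tool_rot'];p=o['position'];im=d['img'].astype(int);print(p)
u,v=map(int,proj(d,(.4685,-.1865,.028)));print('pred',u,v)
for g in (205,215,225):
    m=((im[:,:,0]-im[:,:,2]>=2)&(im.min(2)>g)).astype(np.uint8);m=cv2.morphologyEx(m,cv2.MORPH_OPEN,np.ones((5,5)))
    k,l=cv2.connectedComponents(m);M=(l==l[v,u]).astype(np.uint8);c=max(cv2.findContours(M,0,1)[0],key=cv2.contourArea);e=cv2.fitEllipse(cv2.convexHull(c))
    H=onz(d,*e[0],.028);print(g,e,M.sum(),H,'dia',e[1][1]/373*1e3*np.linalg.norm(H-d['T'][:3,3]),'tool',(R.T@(H-p)*1e3).round(2))
d9=load('w9');print('tri w9,w10',tri((d,*e[0]),(d9,323.9,139.5)))
H=p+R@np.array([-21,0,0])/1e3
m=(abs(im-im[316,323]).max(2)<22).astype(np.uint8);m=cv2.morphologyEx(m,cv2.MORPH_OPEN,np.ones((5,5)));k,l=cv2.connectedComponents(m);M=(l==l[316,323]).astype(np.uint8);e2=cv2.fitEllipse(cv2.convexHull(max(cv2.findContours(M,0,1)[0],key=cv2.contourArea)))
o_,r=ray(d,*e2[0]);P=o_+r*(((H-o_)@R[:,0])/(r@R[:,0]));print('disc',e2,(R.T@(P-p)*1e3).round(2))
t=im.astype(np.uint8).copy();cv2.ellipse(t,e,(255,0,0),1);cv2.ellipse(t,e2,(0,255,0),1)
cv2.imwrite('pics/c10.png',t[60:420,140:500,::-1])
E
```

```text
[ 0.43168594 -0.20062417  0.06080997]
pred 320 191Traceback (most recent call last):
  File "<stdin>", line 6, in <module>
cv2.error: OpenCV(4.12.0) /io/opencv/modules/imgproc/src/shapedescr.cpp:361: error: (-201:Incorrect size of input array) There should be at least 5 points to fit the ellipse in function 'fitEllipseNoDirect'
```

```bash
python3 - <<'E'
from h import *
d=load('w10');im=d['img'].astype(int)
print('col',[tuple(im[y,320]) for y in range(140,262,6)]);print('row',[tuple(im[191,x]) for x in range(250,392,6)])
E
```

```text
col [(np.int64(218), np.int64(217), np.int64(225)), (np.int64(220), np.int64(218), np.int64(221)), (np.int64(206), np.int64(204), np.int64(212)), (np.int64(129), np.int64(126), np.int64(128)), (np.int64(175), np.int64(168), np.int64(161)), (np.int64(166), np.int64(158), np.int64(153)), (np.int64(160), np.int64(153), np.int64(149)), (np.int64(167), np.int64(162), np.int64(155)), (np.int64(164), np.int64(156), np.int64(151)), (np.int64(161), np.int64(154), np.int64(148)), (np.int64(159), np.int64(152), np.int64(146)), (np.int64(162), np.int64(153), np.int64(149)), (np.int64(169), np.int64(161), np.int64(156)), (np.int64(164), np.int64(157), np.int64(150)), (np.int64(131), np.int64(128), np.int64(125)), (np.int64(111), np.int64(109), np.int64(112)), (np.int64(104), np.int64(102), np.int64(105)), (np.int64(99), np.int64(98), np.int64(100)), (np.int64(84), np.int64(79), np.int64(73)), (np.int64(85), np.int64(79), np.int64(73)), (np.int64(146), np.int64(143), np.int64(141))]
row [(np.int64(132), np.int64(124), np.int64(116)), (np.int64(137), np.int64(128), np.int64(119)), (np.int64(181), n
[... 311 characters left out ...]
 (np.int64(165), np.int64(158), np.int64(153)), (np.int64(158), np.int64(150), np.int64(146)), (np.int64(163), np.int64(157), np.int64(151)), (np.int64(168), np.int64(161), np.int64(155)), (np.int64(171), np.int64(163), np.int64(157)), (np.int64(157), np.int64(149), np.int64(145)), (np.int64(163), np.int64(156), np.int64(151)), (np.int64(176), np.int64(168), np.int64(161)), (np.int64(151), np.int64(144), np.int64(139)), (np.int64(102), np.int64(102), np.int64(108)), (np.int64(99), np.int64(98), np.int64(102)), (np.int64(105), np.int64(104), np.int64(110)), (np.int64(105), np.int64(105), np.int64(113)), (np.int64(106), np.int64(107), np.int64(114)), (np.int64(79), np.int64(73), np.int64(67))]
```

```bash
python3 - <<'E'
from h import *
d=load('w10');o=sensors.observe();R=o['tool_rot'];p=o['position'];im=d['img'].astype(int)
def ell(m,u,v):
    m=cv2.morphologyEx(m.astype(np.uint8),cv2.MORPH_OPEN,np.ones((7,7)));k,l=cv2.connectedComponents(m);M=(l==l[v,u]).astype(np.uint8)
    return cv2.fitEllipse(cv2.convexHull(max(cv2.findContours(M,0,1)[0],key=cv2.contourArea)))
e=ell((im[:,:,0]>140)&(im[:,:,0]-im[:,:,2]>=7),320,191)
H=onz(d,*e[0],.028);print(e,H,'dia',e[1][1]/373*1e3*np.linalg.norm(H-d['T'][:3,3]),'tool',(R.T@(H-p)*1e3).round(2))
print('tri w9,w10',tri((d,*e[0]),(load('w9'),323.9,139.5)))
q=p+R@np.array([-21,0,0])/1e3
e2=ell(abs(im-im[316,323]).max(2)<22,323,316)
o_,r=ray(d,*e2[0]);P=o_+r*(((q-o_)@R[:,0])/(r@R[:,0]));print('disc',e2,(R.T@(P-p)*1e3).round(2))
t=d['img'].copy();cv2.ellipse(t,e,(255,0,0),1);cv2.ellipse(t,e2,(0,255,0),1)
cv2.imwrite('pics/c10.png',t[60:420,140:500,::-1])
E
```

```text
((321.06195068359375, 191.7651824951172), (62.65538787841797, 63.24496841430664), 155.6575927734375) [ 0.46869685 -0.18696647  0.028     ] dia 31.468310616998394 tool [ 32.83  -0.58 -39.43]
tri w9,w10 (array([ 0.46961474, -0.18635694,  0.03453329]), [0.00028249925027998214, 0.0002824992502799741])
disc ((322.38848876953125, 316.09503173828125), (113.0916748046875, 123.3830337524414), 90.27561950683594) [-21.     0.06  -0.11]
```

The hub is at tool (y −0.6, z −39.4) mm with diameter 31.5 mm, as expected. The shim is centred on the tool axis. I shift over the hub and lower to about 9 mm above it.

arm_command(
  plan=[
    [[0,-0.02,-0.5,0,0,0],[0,-0.02,-1,0,0,0],[0,-0.02,-1.4,0,0,0],[0.4,-0.02,-1.576,0,0,0],[0.8,-0.02,-1.576,0,0,0],[1.2,-0.02,-1.576,0,0,0],[1.5,-0.02,-1.576,0,0,0],[1.7,-0.02,-1.576,0,0,0],[1.7,-0.02,-1.576,0,0,0],[1.7,-0.02,-1.576,0,0,0]],
  ],
)

```text
time_s: 17.95
position: [0.4686, -0.1869, 0.0178]
tool_rot: [[0.0, 0.333, -0.943], [-0.0, -0.943, -0.333], [-1.0, 0.0, -0.0]]
ft_force: [-0.5, 0.8, -1.2]
grip_width: 0.0457
```

arm_command(
  plan=[
    [[0.08,0,0,0,0,0],[0.16,0,0,0,0,0],[0.22,0,0,0,0,0],[0.28,0,0,0,0,0],[0.28,0,0,0,0,0],[0.28,0,0,0,0,0]],
  ],
)

```text
time_s: 18.55
position: [0.4686, -0.1868, 0.0108]
tool_rot: [[0.0, 0.333, -0.943], [0.0, -0.943, -0.333], [-1.0, 0.0, -0.0]]
ft_force: [-0.3, -0.2, -0.6]
grip_width: 0.0458
```

Still free. I view the placement once before the last millimetres, keeping this as the final viewed picture.

arm_command(
  plan=[
    [[0.03,0,0,0,0,0],[0.06,0,0,0,0,0],[0.06,0,0,0,0,0],[0.06,0,0,0,0,0]],
  ],
)

```text
time_s: 18.95
position: [0.4685, -0.1868, 0.0093]
tool_rot: [[-0.0, 0.333, -0.943], [0.0, -0.943, -0.333], [-1.0, -0.0, 0.0]]
ft_force: [0.2, -0.0, -0.7]
grip_width: 0.0452
```

arm_command(
  plan=[
    [[0.03,0,0,0,0,0],[0.03,0,0,0,0,0],[0.03,0,0,0,0,0]],
  ],
)

```text
time_s: 19.25
position: [0.4686, -0.1868, 0.0087]
tool_rot: [[0.0, 0.333, -0.943], [-0.0, -0.943, -0.333], [-1.0, 0.0, -0.0]]
ft_force: [-0.8, -0.0, 3.8]
grip_width: 0.0459
```

Contact (3.8 N) came at the expected height. Releasing.

arm_command(
  plan=[
    [[0,0,0,0,0,0],[0,0,0,0,0,0],[0,0,0,0,0,0],[0,0,0,0,0,0],[0,0,0,0,0,0]],
  ],
  jaw=0.3,
)

```text
time_s: 19.75
position: [0.4685, -0.1868, 0.0085]
tool_rot: [[-0.0, 0.333, -0.943], [0.0, -0.943, -0.333], [-1.0, -0.0, 0.0]]
ft_force: [-0.2, 0.6, 0.4]
grip_width: 0.0595
```

arm_command(
  plan=[
    [[-0.2,0,0,0,0,0],[-0.6,0,0,0,0,0],[-1.2,0,0,0,0,0],[-2,0,0,0,0,0],[-3,0,0,0,0,0],[-4,0,0,0,0,0],[-5,0,0,0,0,0],[-5,0,1.2,0,0,0],[-5,0,2.4,0,0,0],[-5,0,2.4,0,0,0]],
  ],
)

```text
time_s: 20.75
position: [0.4098, -0.2071, 0.1345]
tool_rot: [[-0.0, 0.332, -0.943], [-0.0, -0.943, -0.332], [-1.0, 0.0, 0.0]]
ft_force: [0.9, 0.5, -0.5]
grip_width: 0.0596
```

```bash
python3 - <<'E'
from h import *
w=snap('wrist','w11');s=snap('scene','s11');t=snap('top','t11');o=sensors.observe();print(o['position'],o['time_s'],o['grip_width'])
C=np.zeros((600,800,3),np.uint8);H=(.4687,-.187,.031)
u,v=map(int,proj(w,H));print(u,v);x0,y0=max(0,u-75),max(0,v-75);C[:300,:300]=cv2.resize(w['img'][y0:y0+150,x0:x0+150],(300,300),interpolation=cv2.INTER_CUBIC)
u,v=map(int,proj(s,H));C[:300,300:600]=cv2.resize(s['img'][v-25:v+25,u-25:u+25],(300,300),interpolation=cv2.INTER_CUBIC)
C[300:600,:400]=cv2.resize(s['img'],(400,300),interpolation=cv2.INTER_AREA);C[300:600,400:]=cv2.resize(t['img'],(400,300),interpolation=cv2.INTER_AREA)
cv2.imwrite('pics/c11.png',C[:,:,::-1])
def diff(a,b):
    return cv2.absdiff(a,b).max(2)
E
```

```text
[ 0.41243121 -0.20691271  0.13415038] 20.9 0.05974142423904844
323 140
```

View pics/c11.png

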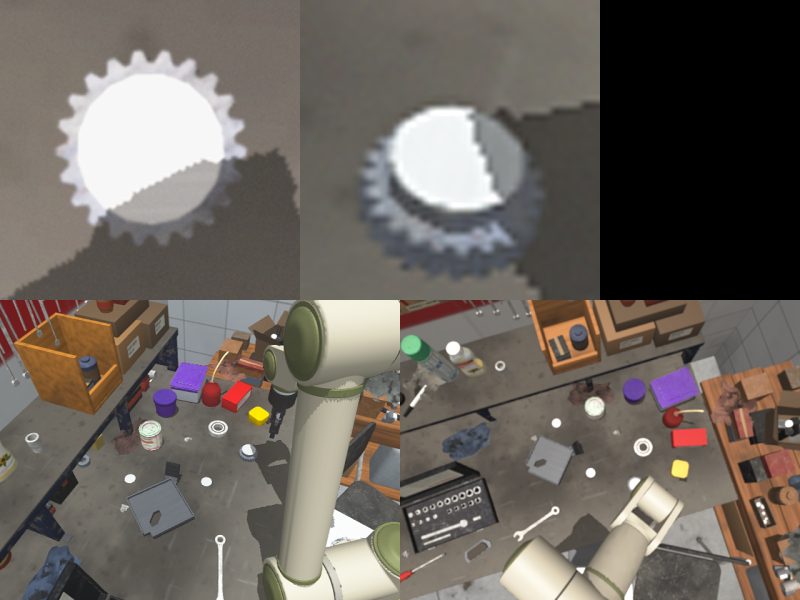

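The last picture shows the shim flat on the hub. In the wrist panel the disc spans x 77–225 and y 72–224, against a rim of x 57–246 and y 49–245. Their centres, (151,148) and (151.5,147), agree to within 1 mm. The tray is flat and empty, the gear is where it was, and the bystanders look unmoved. Handing in.

```bash
python3 -c "
from h import *
print(workorder.close_job())"
```

```text
the job is handed in; nothing more can be done
None
```

The job is done and handed in at about 21 s of the 67 s allowed. I tipped the tray 23° by its tab, so the shim slid into the open corner. I then set the tray flat, let go, gripped the shim along the diagonal and laid it on the gear's hub.

**Last checks:**
- **Centring:** in the final wrist view the shim is centred on the gear rim to within about 1 mm, and it looks flat.
- **Contact and bystanders:** it met the hub at the expected height with 3.8 N. The gear and bystanders look unmoved, judged by eye in the overview.

**What disagreed:**
- **Fingertips:** they stood about 12–15 mm behind the TCP at 60 mm opening, not 25 mm ahead as the text says. I descended by image and force instead, so the tab was gripped nearer its top edge than intended.
- **Grip width:** it read about 2 mm under the true size on both the tab and the shim.
- **Hub position and height:** the hub position differed by 2–3 mm between the fixed cameras and the wrist camera, and I used the close wrist view. Hub height came out at 30 mm from the first two cameras and 34.5 mm from the two wrist views, against the stated 28 mm. The contact height agreed with 28 mm.

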